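Put the scent stones away in the flip-cap tube

ROBOT

A 6-joint arm with a two-finger parallel gripper is mounted at the origin on the work surface. World frame = base frame: x ahead of the robot, y to its left, z up, the work surface at z = 0. Lengths are in m, angles in rad, forces in N, time in s.
With the tool pointing down it reaches from about 0.35 to 0.775 m from the base axis. Payload 7.3 kg.
Tool frame: the origin (TCP) lies on the front face of the gripper's body, between the roots of the fingers; the fingertips stand ahead of it and the grasp point (between the pads) lies 47 mm ahead of it (finger_overhang is the z of the fingertips in the tool frame, in m); z points along the fingers, y is the line along which they close (so a half turn about z gives the same grasp; the last joint's range is limited). The gripper opens to 92 mm and grips with 3 to 60 N. Pads are 19 mm wide; open, the fingers measure 130 mm over their backs; the gripper's body (75 mm by 190 mm) begins 47 mm behind the grasp point.
Start: joints at [0.99, 0.342, 1.524, -0, 1.275, -0.146], TCP at [0.221, 0.476, 0.292] pointing down, gripper open.
Joint ranges: [-2.53, 2.53], [-0.77, 2.02], [0.04, 2.7], [-1, 4.14], [0.28, 2.66], [-3.11, 3.11]. Speed limits (rad/s): [2.57, 2.57, 3.14, 3.14, 3.14, 3.14].

INTERFACE

Orientations are given as [roll, pitch, yaw] about the fixed x, y, z axes, in that order (R = Rz(yaw) Ry(pitch) Rx(roll)).
In Python, from cell import * gives the robot as it stands. The module is installed in compiled form; this text tells all that it offers.
- The arm moves only by the tool arm_command, never from a script. Its argument "series" is a list of rows, each an object of numbers: "x", "y", "z": the shift along the tool's x, y, z in mm; "rx", "ry", "rz": the turn, a rotation vector about the tool's x, y, z in degrees. A call has 1 to 20 rows; each row is the pose to reach, as a shift and turn from the pose commanded when the call began, along the tool's axes at that moment; what a row does not reach only later rows make up. A row lasts 1/10 s, in which the tool goes at most 50 mm and 8.59 degrees, less where a joint would pass 70% of its speed; a pose out of reach is approached as far as the arm can. A call with a gripper value outside its range is refused whole. "hand" is the finger opening in mm, from 0 to 91.8, set as the call begins (left out, the last holds). The fingers move at their own pace and stop on an object; "squeeze" is the grip in N (left out, the last holds). Time passes only in rows, so rows that repeat a pose let the fingers close. It gives the time, the measured TCP pose, the force, the opening and the grip force at its end, in the units of the state.
- observe(): the state, without advancing time (a new reading comes with each control period).
- read_camera(name): name is "scene" or "top" or "wrist"; returns a dict with "pixels" (384x512x3 uint8, blue, green, red), "K" (3x3 intrinsics, pixels), "k1" (the pictures are not rectified: a ray, as slopes to the right and down, at radius r is drawn at 1 + k1 r^2 times it, then the intrinsics apply), "rvec" (rotation vector, rad) and "tvec" (3), from world to camera coordinates, as OpenCV has them. Camera axes: x right, y down, z forward; pixel columns grow to the right and rows downward; lengths in m; the calibration is good to about 2 mm. A picture is of the moment at which its call begins. There is no depth.
- hand_in(): hands the job in; it is judged then, once.
Trained networks look in a picture, given as the dict that the camera call returned (one of the last four; its "shot" number tells which), for a name from the list of things; names that differ only in an ending like _2 or _b are one class to them, and where a whole thing is asked for, a point or a joint stands for the part that bears it (a point fixed in the world has none). Each returns a list of dicts, best first, with "confidence" (0 to 1); they miss things now and then, are a little off and sometimes report something else, mostly with a low value. They report only what shows in the picture. A call takes as long as a camera call. They do not tell look-alikes from the thing itself.
- boxes_of(picture, query): "point" ([x, y, z] in m, in world coordinates, good to about 4 mm: the middle of the surface that is visible of it).
- trace(picture, query): "pixels" (384x512 bool, what is visible of it).
- mark_of(picture, query): "point" ([x, y, z] in m, in world coordinates, good to about 4 mm: a listed point, or the origin of a listed thing).
The state is a dict: "time": time; "qpos": joint angles; "qvel": joint speeds; "joint_efforts": joint torques, N m; "tool_pos": TCP position; "tool_rot": TCP orientation; "contact_force": force on the tool from outside, world axes, zero at the start; "torque": the same for the moment, N m; "opening": finger opening in m; "grip_force": force on a finger pad.
Only numpy, scipy, OpenCV 4.12 (cv2) and the standard library are available. Lean on these libraries where they do the work, as an engineer would, in place of code of your own. Each camera call takes 0.05 s, during which the arm holds its last target. There are 200 camera calls.

TASK

Put the scent stones away so they keep their smell: flick open the hinged cap of the widest tube in the bamboo rack, pour all four stones from the wooden cup into that tube, then press its cap fully shut. Leave the empty cup standing upright on the bamboo tray, keep the slim tubes shut, and do not disturb the bowl, Buddha head, lighter or tin.

Things in the scene. Friction and masses are not known exactly. Their poses are not given: they have to be found in the camera images.
- wide: The WIDE tube: the widest of three upright brushed-aluminium tubes held fast in a bamboo rack fixed to the slab; their order in the rack varies, neighbours 90 mm apart. 58 mm across outside, 51 inside, rim 110 mm above the slab, inner floor 5 mm above it. Origin under its middle. Its cap hinges on the +x side, its thumb tab is on the -x side, roughly towards the robot; y along the row.
- wide_mouth (a point): Centre of the wide tube's mouth, at the height of its rim, 110 mm above the slab; axes as wide.
- wide_hinge (a point): Point on the hinge axis of the wide tube's cap, 32 mm along +x of wide_mouth and 1 mm above the rim; the hinge axis is the point's y axis. Does not move with the cap.
- wide_tab (a point): Outer end of the wide cap's thumb tab, at mid-thickness, 80 mm from the hinge axis; moves with the cap. The cap is an aluminium disc 60 mm across, 8 mm thick, lying on the rim (shut, its top is 118 mm above the slab); the tab is 16 mm wide, 6 mm thick (shut: 111 to 117 mm above the slab) and sticks out 18 mm beyond the disc. Beneath it is free space down to the rack, 58 mm above the slab.
- wide_cap (a joint): Opening angle of the wide tube's cap in rad: 0 shut, grows as the tab rises, stop at 1.75 (just past upright). The hinge is a stiff friction hinge (about 0.06 N m, some 1 N at the tab): the cap stays at any angle. At the start it is shut or up to 0.06 ajar.
- slim_a_cap (a joint): Opening angle of the cap of one of the two slim tubes (34 mm across, same height and same kind of cap, tab on the same side, tab end 56 mm from its hinge); 0 shut. To be left shut.
- slim_b_cap (a joint): The same for the other slim tube. To be left shut.
- slim_a_mouth (a point): Centre of the rim of slim tube a, 110 mm above the slab.
- slim_b_mouth (a point): Centre of the rim of slim tube b, 110 mm above the slab.
- rack: Bamboo rack, fixed: 86 mm deep (x), 276 mm long (y), 58 mm high, origin on the slab under its middle; places for tubes at y = -90, 0, +90 mm.
- tray: Flat bamboo tray, fixed: 196 mm (x) by 206 mm (y), floor 5 mm above the slab, rim 10 mm above the slab. Origin on the slab under its middle.
- cup: Loose open dark-wood pouring cup, about 0.11 kg, standing on the tray with four stones in it. Square body 48 mm (x) by 46 mm (y), 38 mm high, walls and floor 3 mm; its sides at y = +-23 mm are flat, parallel and upright, to grip 46 mm across. At +x, roughly away from the robot, it has no wall but a spout. Origin at the centre of the underside, z up.
- cup_lip (a point): Middle of the end of the cup's spout, 74 mm ahead (+x) of and 33 mm above the cup's origin. The spout is straight, 40 mm wide inside, with 15 mm high sides, its floor rising at 30 degrees from the cup's floor to the lip. Stones begin to roll out when the spout is tipped down a little over 30 degrees; at about 55 degrees all leave.
- bowl: Celadon incense bowl, 110 mm across, 50 mm high, loose; bystander. Origin under its middle.
- head: Small white porcelain Buddha head on a foot, about 62 mm across, 121 mm high, loose; bystander. Origin under its middle.
- lighter: Chrome push-button lighter lying flat, about 94 by 26 mm, 17 mm high, loose; bystander. Origin under its middle.
- tin: Lidded tin canister with a twist cap, 72 mm across, 107 mm high, loose; bystander. Origin under its middle.
- stone0_center (a point): Centre of scent stone 0: a ball of pale fired clay, 19 mm across, 10 g, loose, at the start in the cup.
- stone1_center (a point): Centre of scent stone 1: a ball of pale fired clay, 19 mm across, 10 g, loose, at the start in the cup.
- stone2_center (a point): Centre of scent stone 2: a ball of pale fired clay, 19 mm across, 10 g, loose, at the start in the cup.
- stone3_center (a point): Centre of scent stone 3: a ball of pale fired clay, 19 mm across, 10 g, loose, at the start in the cup.
There are look-alikes about, which are no part of the job. Of the things shaped like the cup, the wood one is meant. What is shaped like the part that bears slim_b_cap but purple is not meant.

How it is judged:
By the outcome, as a careful person would: the job done as asked, in the order asked, and still so for the second after the job is handed in, with the robot touching nothing.
It also fails if it takes over 72 s, if anything falls off the work surface, if the arm or the gripper's body presses on something with over 40 N, if the wrist force passes 120 N, or if a joint passes its speed limit or range.

## Working session

There is one attempt and no reset: what is moved stays moved. The work goes in short steps, Python scripts to look and compute and a tool call to move; the robot and the scene stay as the last step left them, time stands still between calls to the robot, and variables do not carry over. Pictures are saved under pics/ and viewed, at most 13 in all, crops included, and the job is handed in when it is done.

Besides the shell and the picture viewer there is one more tool, called after "Emit:" by a JSON object that holds its "method" and its "body", one argument or row to a line. arm_command: Moves the arm, as the interface text tells. Its arguments: {"type":"object","properties":{"series":{"type":"array"},"hand":{"type":"number"},"squeeze":{"type":"number"}},"required":["series"]}

```bash
mkdir -p pics; cat > h.py <<'E'
from cell import *
import numpy as np, cv2
from scipy.spatial.transform import Rotation as R
np.set_printoptions(precision=4,suppress=True)
def pt(r): return np.round(r['point'],4), round(float(r['confidence']),2)
def proj(p,P):
    X=cv2.Rodrigues(np.array(p['rvec'],float))[0]@np.array(P,float)+np.array(p['tvec'],float).ravel()
    s=X[:2]/X[2]; s=s*(1+p['k1']*(s@s)); K=np.array(p['K']); return np.array([K[0,0]*s[0]+K[0,2],K[1,1]*s[1]+K[1,2]])
E
python3 - <<'E'
from h import *
s=observe(); print(s)
ims=[]
for n in ('scene','top'):
    p=read_camera(n); cv2.imwrite(f'pics/{n}0.png',p['pixels'])
    for q in ['wide','wide_mouth','wide_tab','wide_hinge','slim_a_mouth','rack','tray','cup','cup_lip','bowl','head','lighter','tin','stone0_center']:
        print(n,q,[(*pt(r),proj(p,r['point']).round()) for r in mark_of(p,q)[:4]])
E
```

```text
{'time': 0.0, 'qpos': array([ 0.99  ,  0.3428,  1.525 ,  0.    ,  1.2754, -0.146 ]), 'qvel': array([ 0.    ,  0.0016, -0.0008,  0.0009,  0.0005,  0.001 ]), 'joint_efforts': array([  0.0001, -43.1257, -24.4218,   0.0716,   0.0562,  -0.0001]), 'tool_pos': array([0.2209, 0.4759, 0.2915]), 'tool_rot': array([-3.14  , -0.0002,  2.7068]), 'contact_force': array([-0.2165, -0.4918, -0.3806]), 'torque': array([-0.0743, -0.0394,  0.0549]), 'grip_force': 0.0, 'opening': 0.09202659073069681}
scene wide [(array([ 0.583 , -0.2547, -0.0012]), 0.9, array([205., 180.])), (array([0.5088, 0.2515, 0.0165]), 0.42, array([347., 249.]))]
scene wide_mouth [(array([ 0.5846, -0.2538,  0.1074]), 0.6, array([201., 158.]))]
scene wide_tab [(array([ 0.5343, -0.266 ,  0.1146]), 0.56, array([210., 146.])), (array([ 0.5293, -0.442 , -0.0041]), 0.16, array([178., 145.]))]
scene wide_hinge [(array([ 0.6151, -0.2477,  0.1114]), 0.9, array([195., 164.]))]
scene slim_a_mouth [(array([ 0.5706, -0.1636,  0.1108]), 0.94, array([225., 169.]))]
scene rack [(array([ 0.5668, -0.1704, -0.0072]), 0.92, array([227., 191.]))]
scene
[... 2047 characters left out ...]
rray([0.3544, 0.3134, 0.002 ]), 0.85, array([152., 248.])), (array([0.5183, 0.4667, 0.    ]), 0.71, array([109., 197.]))]
top cup_lip [(array([0.525 , 0.3922, 0.0287]), 0.92, array([128., 195.])), (array([0.5944, 0.2406, 0.0364]), 0.77, array([174., 175.])), (array([0.2978, 0.3568, 0.0345]), 0.72, array([135., 266.]))]
top bowl [(array([ 0.7666,  0.0524, -0.0024]), 0.77, array([234., 127.]))]
top head [(array([0.7484, 0.2048, 0.0002]), 0.58, array([189., 131.]))]
top lighter [(array([ 0.739 , -0.1675,  0.0002]), 0.65, array([299., 137.]))]
top tin [(array([ 0.5259, -0.4393, -0.0043]), 0.83, array([378., 202.]))]
top stone0_center [(array([0.5055, 0.2382, 0.0212]), 0.47, array([175., 203.]))]
```

```bash
python3 - <<'E'
import cv2
a=cv2.imread('pics/top0.png')[100:290,70:420]
cv2.imwrite('pics/topc.png',cv2.resize(a,None,fx=2.25,fy=2.25,interpolation=cv2.INTER_CUBIC))
b=cv2.imread('pics/scene0.png')[110:340,140:460]
cv2.imwrite('pics/scenec.png',cv2.resize(b,None,fx=2.5,fy=2.5,interpolation=cv2.INTER_CUBIC))
E
```

```text
(no output)
```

View pics/topc.png

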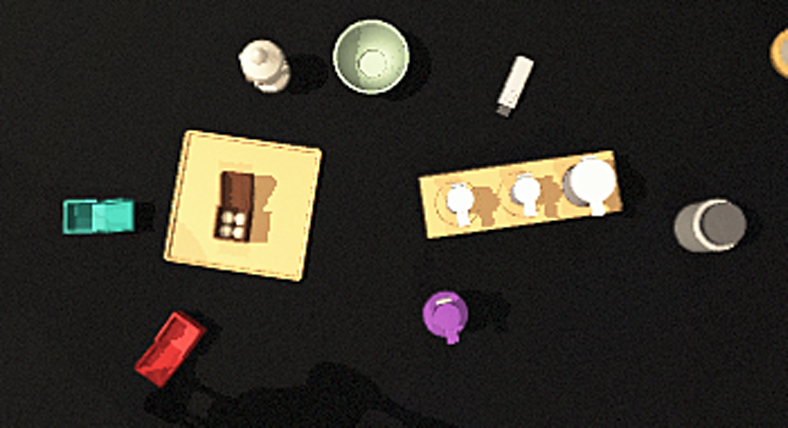

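View pics/scenec.png

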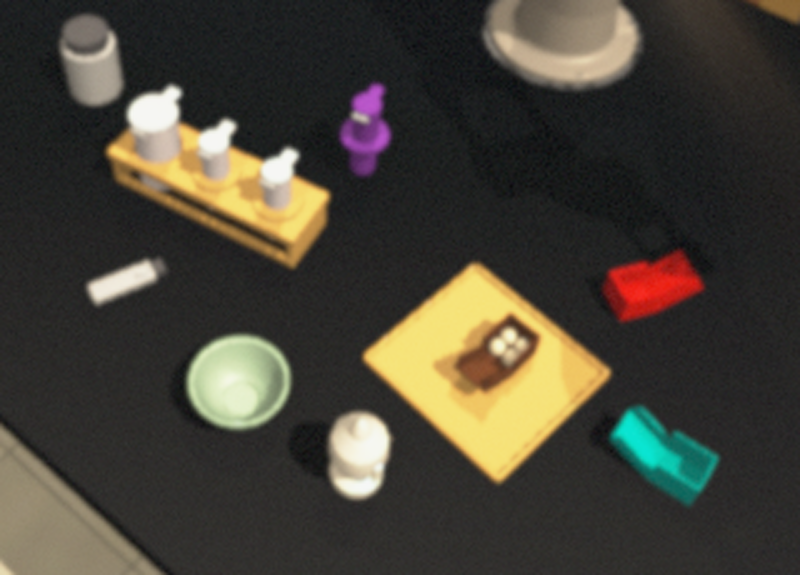

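Top view: the rack is at (297,187), with the wide tube at its right end (333,180). Three things are shaped like the cup: teal (109,197), red (152,248) and dark brown wood with four stones on the tray (174,198). The wooden one at (174,198) fits the description, and the enlarged crop confirms it. The purple tube at (268,240) is a decoy and an obstacle.

```bash
cat >> h.py <<'E'
def delta(P,Rt,s=None):
    "row (mm, deg) from current tool pose to TCP P with rotation matrix Rt"
    s=s or observe(); R0=R.from_euler('xyz',s['tool_rot']).as_matrix()
    return (R0.T@(np.array(P)-s['tool_pos'])*1000).round(1), np.degrees(R.from_matrix(R0.T@Rt).as_rotvec()).round(2)
def down(psi,tilt=0):
    "tool down with yaw psi; tilt>0 (deg): fingers swing to +x' (forward)"
    return (R.from_euler('z',psi)*R.from_euler('y',-tilt,degrees=True)*R.from_euler('x',np.pi)).as_matrix()
E
python3 - <<'E'
from h import *
import cell
print(cell.finger_overhang, [n for n in dir(cell) if n[0]!='_'])
print(delta([.530,-.262,.25],down(.143)))
print(down(0,30)[:,2])
E
```

```text
0.0655 ['IKError', 'boxes_of', 'finger_overhang', 'hand_in', 'mark_of', 'observe', 'read_camera', 'trace']
(array([-591.1, -539.4,   42.2]), array([  0.  ,  -0.01, 146.89]))
[ 0.5   -0.    -0.866]
```

Emit:
{"method": "arm_command", "body": {
  "series": [
    {"x": -591,"y": -539,"z": 42,"rz": 147},
    {"x": -591,"y": -539,"z": 42,"rz": 147},
    {"x": -591,"y": -539,"z": 42,"rz": 147},
    {"x": -591,"y": -539,"z": 42,"rz": 147},
    {"x": -591,"y": -539,"z": 42,"rz": 147},
    {"x": -591,"y": -539,"z": 42,"rz": 147},
    {"x": -591,"y": -539,"z": 42,"rz": 147},
    {"x": -591,"y": -539,"z": 42,"rz": 147},
    {"x": -591,"y": -539,"z": 42,"rz": 147},
    {"x": -591,"y": -539,"z": 42,"rz": 147},
    {"x": -591,"y": -539,"z": 42,"rz": 147},
    {"x": -591,"y": -539,"z": 42,"rz": 147},
    {"x": -591,"y": -539,"z": 42,"rz": 147},
    {"x": -591,"y": -539,"z": 42,"rz": 147},
    {"x": -591,"y": -539,"z": 42,"rz": 147},
    {"x": -591,"y": -539,"z": 42,"rz": 147},
    {"x": -591,"y": -539,"z": 42,"rz": 147},
    {"x": -591,"y": -539,"z": 42,"rz": 147},
    {"x": -591,"y": -539,"z": 42,"rz": 147},
    {"x": -591,"y": -539,"z": 42,"rz": 147}
  ],
  "hand": 40
}}

```text
invalid input
```

```bash
python3 - <<'E'
from h import *
s=observe(); print(s['time'],s['qpos'],s['tool_pos'],s['tool_rot'])
for n in ('wrist','top'):
    p=read_camera(n); cv2.imwrite(f'pics/{n}1.png',p['pixels'])
    for q in ['wide_mouth','wide_tab','wide_hinge','slim_a_mouth','rack']+(['cup','cup_lip','tray'] if n=='top' else []):
        print(n,q,[(*pt(r),proj(p,r['point']).round()) for r in mark_of(p,q)[:4]])
    if n=='wrist':
        for P in ([.583,-.2555,.118],[.615,-.251,.111],[.5355,-.2625,.114]): print(proj(p,P))
E
```

```text
1.5 [ 0.99    0.342   1.5241  0.      1.2754 -0.146 ] [0.2211 0.4762 0.2922] [3.1415 0.     2.7068]
wrist wide_mouth []
wrist wide_tab []
wrist wide_hinge []
wrist slim_a_mouth []
wrist rack []
[-51.8243 555.4919]
[-33.9614 560.6132]
[-73.4478 537.5741]
top wide_mouth [(array([ 0.5821, -0.2553,  0.1108]), 0.57, array([332., 180.]))]
top wide_tab [(array([ 0.536 , -0.2615,  0.1167]), 0.83, array([335., 195.])), (array([ 0.6122, -0.2486,  0.1044]), 0.35, array([330., 170.]))]
top wide_hinge [(array([ 0.6156, -0.2495,  0.1106]), 0.92, array([330., 169.])), (array([0.5449, 0.233 , 0.0026]), 0.71, array([178., 191.]))]
top slim_a_mouth [(array([ 0.57  , -0.1667,  0.11  ]), 0.69, array([303., 183.]))]
top rack [(array([ 0.5708, -0.1621, -0.0007]), 0.63, array([297., 186.]))]
top cup [(array([0.5201, 0.4683, 0.0021]), 0.91, array([108., 197.])), (array([0.5206, 0.2456, 0.0052]), 0.58, array([174., 198.])), (array([0.3564, 0.317 , 0.0006]), 0.58, array([151., 247.]))]
top cup_lip [(array([0.5935, 0.2409, 0.0347]), 0.83, array([174., 175.])), (array([0.2947, 0.3565, 0.0325]), 0.76, array([135., 267.])), (array([0.5225, 0.394 , 0.0311]), 0.72, array([127., 196.]))]
top tray [(array([0.5416, 0.2337, 0.0029]), 0.96, array([178., 192.]))]
```

View pics/wrist1.png

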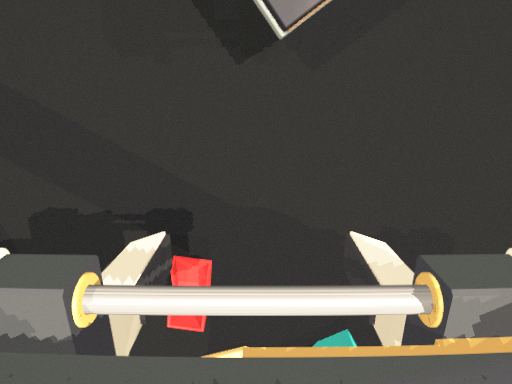

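The wrist view shows the open fingers at (130,290) and (390,290), the red look-alike at (190,290), and no rack yet. The move was refused, so I'm trying it as all-key rows, without "hand" in the same call.

Emit:
{"method": "arm_command", "body": {
  "series": [
    {"x": -30,"y": -27,"z": 2,"rx": 0,"ry": 0,"rz": 7},
    {"x": -60,"y": -54,"z": 4,"rx": 0,"ry": 0,"rz": 15}
  ]
}}

```text
time: 2.45
tool_pos: [0.2528, 0.4014, 0.2879]
tool_rot: [3.142, 0.0, 2.442]
contact_force: [0.1, -0.2, -1.5]
opening: 0.0917
grip_force: 0.0
```

```bash
python3 - <<'E'
from h import *
print(delta([.530,-.262,.25],down(.143)))
E
```

```text
(array([-639.2, -329.2,   38. ]), array([  0.01,   0.  , 131.73]))
```

Emit:
{"method": "arm_command", "body": {
  "series": [
    {"x": -639,"y": -329,"z": 38,"rx": 0,"ry": 0,"rz": 131.7},
    {"x": -639,"y": -329,"z": 38,"rx": 0,"ry": 0,"rz": 131.7},
    {"x": -639,"y": -329,"z": 38,"rx": 0,"ry": 0,"rz": 131.7},
    {"x": -639,"y": -329,"z": 38,"rx": 0,"ry": 0,"rz": 131.7},
    {"x": -639,"y": -329,"z": 38,"rx": 0,"ry": 0,"rz": 131.7},
    {"x": -639,"y": -329,"z": 38,"rx": 0,"ry": 0,"rz": 131.7},
    {"x": -639,"y": -329,"z": 38,"rx": 0,"ry": 0,"rz": 131.7},
    {"x": -639,"y": -329,"z": 38,"rx": 0,"ry": 0,"rz": 131.7},
    {"x": -639,"y": -329,"z": 38,"rx": 0,"ry": 0,"rz": 131.7},
    {"x": -639,"y": -329,"z": 38,"rx": 0,"ry": 0,"rz": 131.7},
    {"x": -639,"y": -329,"z": 38,"rx": 0,"ry": 0,"rz": 131.7},
    {"x": -639,"y": -329,"z": 38,"rx": 0,"ry": 0,"rz": 131.7},
    {"x": -639,"y": -329,"z": 38,"rx": 0,"ry": 0,"rz": 131.7},
    {"x": -639,"y": -329,"z": 38,"rx": 0,"ry": 0,"rz": 131.7},
    {"x": -639,"y": -329,"z": 38,"rx": 0,"ry": 0,"rz": 131.7},
    {"x": -639,"y": -329,"z": 38,"rx": 0,"ry": 0,"rz": 131.7},
    {"x": -639,"y": -329,"z": 38,"rx": 0,"ry": 0,"rz": 131.7},
    {"x": -639,"y": -329,"z": 38,"rx": 0,"ry": 0,"rz": 131.7}
  ],
  "hand": 40,
  "squeeze": 10
}}

```text
time: 4.25
tool_pos: [0.5317, -0.2601, 0.2501]
tool_rot: [-3.141, 0.0, 0.148]
contact_force: [0.2, -0.3, 0.2]
opening: 0.0401
grip_force: 0.0
```

```bash
python3 - <<'E'
from h import *
s=observe(); print(s['time'],s['qpos'],s['tool_pos'],s['tool_rot'],s['opening'])
p=read_camera('wrist'); cv2.imwrite(f'pics/wrist2.png',p['pixels'])
for q in ['wide_mouth','wide_tab','wide_hinge']:
        print(q,[(*pt(r),proj(p,r['point']).round()) for r in mark_of(p,q)[:4]])
for P in ([.583,-.2555,.118],[.615,-.251,.111],[.5355,-.2625,.114]): print(proj(p,P))
E
```

```text
4.25 [-0.5845  0.4984  1.396   0.0002  1.2475  0.8381] [ 0.5317 -0.2601  0.2501] [-3.1412  0.0002  0.1482] 0.040108600668836515
wide_mouth [(array([ 0.5802, -0.2524,  0.1104]), 0.71, array([255., 136.]))]
wide_tab [(array([ 0.531 , -0.2569,  0.1154]), 0.82, array([251., 205.]))]
wide_hinge []
[259.9123 134.6074]
[260.3538  84.4789]
[259.5806 199.9343]
```

View pics/wrist2.png

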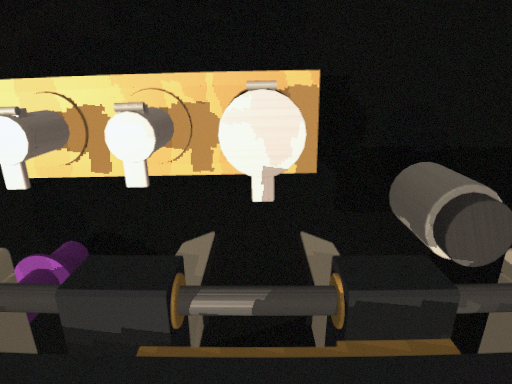

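Wrist view: the wide cap's centre is at (262,133), its hinge at (262,84) and its tab end at (262,201). That agrees with my projected points to about 2 px. Next I descend over the tab.

Emit:
{"method": "arm_command", "body": {
  "series": [
    {"x": 13.5,"y": 3,"z": 40,"rx": 0,"ry": 0,"rz": 0},
    {"x": 13.5,"y": 3,"z": 60,"rx": 0,"ry": 0,"rz": 0},
    {"x": 13.5,"y": 3,"z": 77,"rx": 0,"ry": 0,"rz": 0},
    {"x": 13.5,"y": 3,"z": 77,"rx": 0,"ry": 0,"rz": 0},
    {"x": 13.5,"y": 3,"z": 77,"rx": 0,"ry": 0,"rz": 0},
    {"x": 13.5,"y": 3,"z": 77,"rx": 0,"ry": 0,"rz": 0}
  ]
}}

```text
time: 5.05
tool_pos: [0.5462, -0.2616, 0.1747]
tool_rot: [3.14, -0.002, 0.147]
contact_force: [-0.6, -0.2, -0.4]
opening: 0.0398
grip_force: 0.0
```

Emit:
{"method": "arm_command", "body": {
  "series": [
    {"x": -2,"y": 1,"z": 1,"rx": 0,"ry": 0,"rz": 0},
    {"x": -2,"y": 1,"z": 1,"rx": 0,"ry": 0,"rz": 0},
    {"x": -2,"y": 1,"z": 1,"rx": 0,"ry": 0,"rz": 0},
    {"x": -2,"y": 1,"z": 1,"rx": 0,"ry": 0,"rz": 0},
    {"x": -2,"y": 1,"z": 1,"rx": 0,"ry": 0,"rz": 0},
    {"x": -2,"y": 1,"z": 1,"rx": 0,"ry": 0,"rz": 0}
  ],
  "hand": 0,
  "squeeze": 10
}}

```text
time: 5.65
tool_pos: [0.5438, -0.2624, 0.1722]
tool_rot: [-3.141, 0.0, 0.147]
contact_force: [-2.1, 2.6, 1.8]
opening: 0.0158
grip_force: 10.0
```

```bash
python3 - <<'E'
from h import *
s=observe(); print(s)
for th in range(8,97,8):
    t=np.radians(th); r=72
    print(th, round(r*(1-np.cos(t)),1), round(-r*np.sin(t),1))
E
```

```text
{'time': 5.65, 'qpos': array([-0.5766,  0.596 ,  1.4564,  0.0004,  1.0897,  0.8474]), 'qvel': array([ 0.0005,  0.001 , -0.0009,  0.    , -0.0005, -0.001 ]), 'joint_efforts': array([ -1.2558, -52.9807, -22.7336,  -0.3863,  -0.5797,   0.0708]), 'tool_pos': array([ 0.5438, -0.2624,  0.1722]), 'tool_rot': array([-3.141 ,  0.0002,  0.1466]), 'contact_force': array([-2.0918,  2.6235,  1.8345]), 'torque': array([0.3882, 0.2486, 0.1073]), 'grip_force': 9.986015260219574, 'opening': 0.01584703998405643}
8 0.7 -10.0
16 2.8 -19.8
24 6.2 -29.3
32 10.9 -38.2
40 16.8 -46.3
48 23.8 -53.5
56 31.7 -59.7
64 40.4 -64.7
72 49.8 -68.5
80 59.5 -70.9
88 69.5 -72.0
96 79.5 -71.6
```

Emit:
{"method": "arm_command", "body": {
  "series": [
    {"x": 0.5,"y": 0,"z": -10,"rx": 0,"ry": 0,"rz": 0},
    {"x": 3,"y": 0,"z": -20,"rx": 0,"ry": 0,"rz": 0},
    {"x": 6,"y": 0,"z": -29,"rx": 0,"ry": 0,"rz": 0},
    {"x": 11,"y": 0,"z": -38,"rx": 0,"ry": 0,"rz": 0},
    {"x": 17,"y": 0,"z": -46,"rx": 0,"ry": 0,"rz": 0},
    {"x": 24,"y": 0,"z": -53.5,"rx": 0,"ry": 0,"rz": 0},
    {"x": 32,"y": 0,"z": -59.5,"rx": 0,"ry": 0,"rz": 0},
    {"x": 40,"y": 0,"z": -64.5,"rx": 0,"ry": 0,"rz": 0},
    {"x": 50,"y": 0,"z": -68.5,"rx": 0,"ry": 0,"rz": 0},
    {"x": 59.5,"y": 0,"z": -71,"rx": 0,"ry": 0,"rz": 0},
    {"x": 69.5,"y": 0,"z": -72,"rx": 0,"ry": 0,"rz": 0},
    {"x": 77,"y": 0,"z": -71.5,"rx": 0,"ry": 0,"rz": 0},
    {"x": 77,"y": 0,"z": -71.5,"rx": 0,"ry": 0,"rz": 0}
  ]
}}

```text
time: 6.95
tool_pos: [0.6208, -0.25, 0.2441]
tool_rot: [-3.14, 0.0, 0.147]
contact_force: [-1.0, 9.0, 0.6]
opening: 0.0159
grip_force: 10.0
```

```bash
python3 - <<'E'
from h import *
s=observe(); print(s['time'],s['qpos'],s['tool_pos'],s['tool_rot'],s['contact_force'],s['torque'],s['opening'])
p=read_camera('wrist'); cv2.imwrite(f'pics/wrist3.png',p['pixels'])
print([(*pt(r),proj(p,r['point']).round()) for r in mark_of(p,'wide_tab')[:4]])
p=read_camera('scene'); 
print([(*pt(r),proj(p,r['point']).round()) for r in mark_of(p,'wide_tab')[:4]])
cv2.imwrite('pics/scene3.png',np.hstack([cv2.resize(p['pixels'][90:210,120:300],None,fx=2.2,fy=2.2),cv2.resize(cv2.imread('pics/wrist3.png'),(352,264))]))
E
```

```text
6.95 [-0.4978  0.6478  1.1475  0.0014  1.3477  0.9252] [ 0.6208 -0.25    0.2441] [-3.1396  0.0004  0.1475] [-0.9871  9.0006  0.6316] [ 1.3128  0.3784 -0.0161] 0.015934059541207517
[(array([ 0.6185, -0.2431,  0.1927]), 0.76, array([240., 266.]))]
[(array([ 0.6208, -0.2507,  0.1893]), 0.66, array([190., 146.]))]
```

View pics/scene3.png

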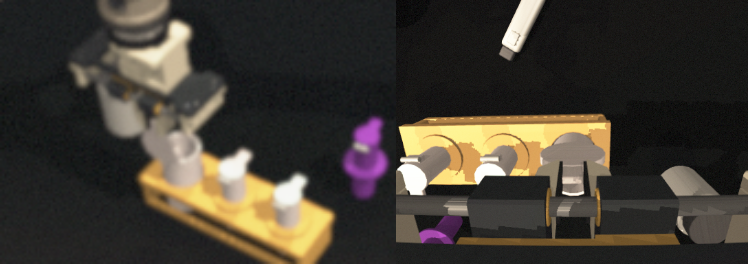

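The scene view shows the wide cap standing upright (crop 165,140), with both slim caps shut. I release it, rise, and dry-run the pour tilt to check reach.

Emit:
{"method": "arm_command", "body": {
  "series": [
    {"x": 0,"y": 0,"z": 0,"rx": 0,"ry": 0,"rz": 0},
    {"x": 0,"y": 0,"z": 0,"rx": 0,"ry": 0,"rz": 0},
    {"x": 0,"y": 0,"z": 0,"rx": 0,"ry": 0,"rz": 0},
    {"x": 0,"y": 0,"z": -30,"rx": 0,"ry": 0,"rz": 0},
    {"x": 0,"y": 0,"z": -70,"rx": 0,"ry": 0,"rz": 0},
    {"x": 0,"y": 0,"z": -90,"rx": 0,"ry": 0,"rz": 0},
    {"x": 0,"y": 0,"z": -90,"rx": 0,"ry": 0,"rz": 0}
  ],
  "hand": 40
}}

```text
time: 7.85
tool_pos: [0.6208, -0.2525, 0.3383]
tool_rot: [3.136, -0.007, 0.146]
contact_force: [0.1, 0.4, 0.3]
opening: 0.0401
grip_force: 0.0
```

```bash
python3 - <<'E'
from h import *
s=observe(); print(s['time'],s['tool_pos'],s['contact_force'],s['opening'])
print(delta([.5558,-.2594,.28],down(.143,-30)))
p=read_camera('scene'); 
print([(*pt(r),proj(p,r['point']).round()) for r in mark_of(p,'wide_tab')[:4]])
E
```

```text
7.85 [ 0.6208 -0.2525  0.3383] [0.0858 0.4231 0.2718] 0.04007219342904786
(array([-65.7,  -3. ,  57.8]), array([  0.36, -30.38,   0.07]))
[(array([0.5256, 0.2544, 0.018 ]), 0.7, array([345., 253.])), (array([ 0.617 , -0.2511,  0.1877]), 0.58, array([191., 146.]))]
```

Emit:
{"method": "arm_command", "body": {
  "series": [
    {"x": -65,"y": -3,"z": 58,"rx": 0,"ry": -30,"rz": 0},
    {"x": -65,"y": -3,"z": 58,"rx": 0,"ry": -30,"rz": 0},
    {"x": -65,"y": -3,"z": 58,"rx": 0,"ry": -30,"rz": 0},
    {"x": -65,"y": -3,"z": 58,"rx": 0,"ry": -30,"rz": 0},
    {"x": -65,"y": -3,"z": 58,"rx": 0,"ry": -30,"rz": 0},
    {"x": -65,"y": -3,"z": 58,"rx": 0,"ry": -30,"rz": 0}
  ]
}}

```text
time: 8.55
tool_pos: [0.5553, -0.2579, 0.2741]
tool_rot: [-3.14, 0.524, 0.148]
contact_force: [-0.3, 0.6, -0.2]
opening: 0.0402
grip_force: 0.0
```

```bash
python3 - <<'E'
from h import *
s=observe(); print(s['time'],s['qpos'],s['tool_pos'],s['tool_rot'])
print(R.from_euler('xyz',s['tool_rot']).as_matrix()[:,2])
# via point away, then pre-cup with 30 deg forward tilt
c=np.array([.5205,.2455]); psi=-.078
Rt=down(psi,30); g=np.array([*c,.031]); print('pre',delta(g-.047*Rt[:,2]-.10*Rt[:,2],Rt))
E
```

```text
8.55 [-0.445   0.7568  0.9515 -0.295   1.8681  0.9543] [ 0.5553 -0.2579  0.2741] [-3.1401  0.5236  0.1476]
[-0.4948 -0.072  -0.866 ]
pre (array([  30.2, -519.3,  117.1]), array([-0.08, 59.74, 13.49]))
```

Emit:
{"method": "arm_command", "body": {
  "series": [
    {"x": 30,"y": -519,"z": 117,"rx": 0,"ry": 59.7,"rz": 13.5},
    {"x": 30,"y": -519,"z": 117,"rx": 0,"ry": 59.7,"rz": 13.5},
    {"x": 30,"y": -519,"z": 117,"rx": 0,"ry": 59.7,"rz": 13.5},
    {"x": 30,"y": -519,"z": 117,"rx": 0,"ry": 59.7,"rz": 13.5},
    {"x": 30,"y": -519,"z": 117,"rx": 0,"ry": 59.7,"rz": 13.5},
    {"x": 30,"y": -519,"z": 117,"rx": 0,"ry": 59.7,"rz": 13.5},
    {"x": 30,"y": -519,"z": 117,"rx": 0,"ry": 59.7,"rz": 13.5},
    {"x": 30,"y": -519,"z": 117,"rx": 0,"ry": 59.7,"rz": 13.5},
    {"x": 30,"y": -519,"z": 117,"rx": 0,"ry": 59.7,"rz": 13.5},
    {"x": 30,"y": -519,"z": 117,"rx": 0,"ry": 59.7,"rz": 13.5},
    {"x": 30,"y": -519,"z": 117,"rx": 0,"ry": 59.7,"rz": 13.5},
    {"x": 30,"y": -519,"z": 117,"rx": 0,"ry": 59.7,"rz": 13.5},
    {"x": 30,"y": -519,"z": 117,"rx": 0,"ry": 59.7,"rz": 13.5},
    {"x": 30,"y": -519,"z": 117,"rx": 0,"ry": 59.7,"rz": 13.5}
  ],
  "hand": 72
}}

```text
time: 9.95
tool_pos: [0.4463, 0.2526, 0.1597]
tool_rot: [-3.139, -0.524, -0.076]
contact_force: [-0.1, -0.5, -0.6]
opening: 0.0722
grip_force: 0.0
```

```bash
python3 - <<'E'
from h import *
s=observe(); print(s['time'],s['qpos'],s['tool_pos'],s['tool_rot'],s['opening'])
p=read_camera('wrist')
for q in ['cup','cup_lip']:
        print(q,[(*pt(r),proj(p,r['point']).round()) for r in mark_of(p,q)[:4]])
c=np.array([.5205,.2455,.005]); M=R.from_euler('z',-.078).as_matrix()
im=p['pixels'].copy()
for P in ([-24,-23,38],[-24,23,38],[24,-23,38],[24,23,38],[74,-20,33],[74,20,33]):
    u=proj(p,c+M@np.array(P)/1000); cv2.circle(im,(int(round(u[0])),int(round(u[1]))),2,(255,0,255),-1)
cv2.imwrite('pics/wrist4.png',im)
E
```

```text
9.95 [ 0.4989  0.3815  2.0317 -0.7995  0.3859  2.8434] [0.4463 0.2526 0.1597] [-3.1391 -0.5235 -0.0763] 0.07217563572548547
cup [(array([0.5263, 0.4672, 0.0012]), 0.95, array([  5., 217.])), (array([0.5158, 0.2457, 0.004 ]), 0.86, array([258., 210.]))]
cup_lip [(array([0.5294, 0.3896, 0.0348]), 0.94, array([ 70., 200.]))]
```

View pics/wrist4.png

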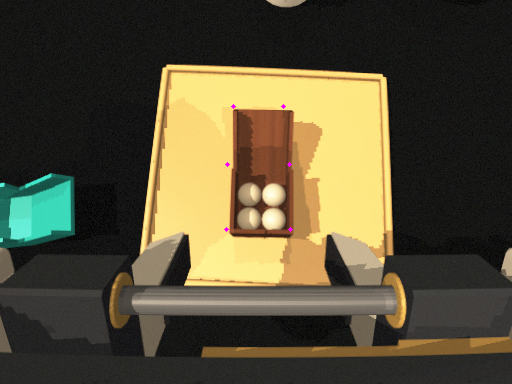

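The wrist view shows the wooden cup with four stones. Its back corners are at (231,236) and (294,236) and its lip at (234–292,111), about 3 mm right of and 4 mm nearer than predicted. I correct for that and use a 20° tilt, because joints 4 to 6 come near their limits at 30°.

```bash
python3 - <<'E'
from h import *
Rt=down(-.078,20); g=np.array([.5165,.243,.031]); s=observe()
print('pre',delta(g-.117*Rt[:,2],Rt,s),'grasp',delta(g-.047*Rt[:,2],Rt,s))
E
```

```text
pre (array([16. ,  1.3, 31.2]), array([-0.  , -9.99, -0.11])) grasp (array([  3.8,   1.4, 100.1]), array([-0.  , -9.99, -0.11]))
```

Emit:
{"method": "arm_command", "body": {
  "series": [
    {"x": 16,"y": 3,"z": 31,"rx": 0,"ry": -5,"rz": 0},
    {"x": 16,"y": 3,"z": 31,"rx": 0,"ry": -10,"rz": 0},
    {"x": 16,"y": 3,"z": 31,"rx": 0,"ry": -10,"rz": 0},
    {"x": 10,"y": 3,"z": 65,"rx": 0,"ry": -10,"rz": 0},
    {"x": 4,"y": 3,"z": 99,"rx": 0,"ry": -10,"rz": 0},
    {"x": 4,"y": 3,"z": 99,"rx": 0,"ry": -10,"rz": 0},
    {"x": 4,"y": 3,"z": 99,"rx": 0,"ry": -10,"rz": 0},
    {"x": 4,"y": 3,"z": 99,"rx": 0,"ry": -10,"rz": 0}
  ]
}}

```text
time: 10.9
tool_pos: [0.5004, 0.2432, 0.0774]
tool_rot: [-3.14, -0.351, -0.08]
contact_force: [0.0, 0.7, -0.3]
opening: 0.0721
grip_force: 0.0
```

```bash
python3 - <<'E'
from h import *
s=observe(); print(s['time'],s['qpos'],s['tool_pos'],s['tool_rot'],s['opening'],s['contact_force'])
p=read_camera('wrist'); cv2.imwrite('pics/wrist5.png',p['pixels'])
g=s['tool_pos']+.047*R.from_euler('xyz',s['tool_rot']).as_matrix()[:,2]; print(g)
E
```

```text
10.9 [ 0.3844  0.5907  1.8926 -0.4321  0.3734  2.4161] [0.5004 0.2432 0.0774] [-3.1404 -0.3505 -0.0801] 0.07206592039561176 [ 0.0129  0.7438 -0.32  ]
[0.5164 0.242  0.0332]
```

View pics/wrist5.png

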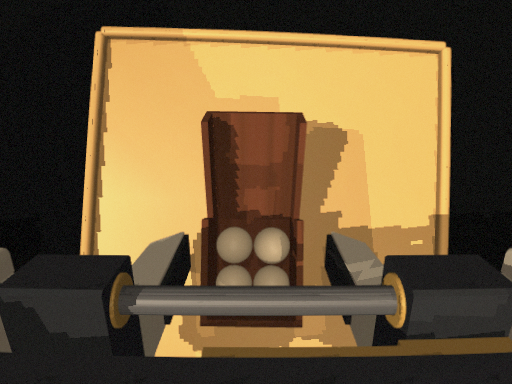

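The cup is centred between the fingers (205–300, fingers 188–328) with all four stones inside. I close on it, then lift.

Emit:
{"method": "arm_command", "body": {
  "series": [
    {"x": 0,"y": 0,"z": 0,"rx": 0,"ry": 0,"rz": 0},
    {"x": 0,"y": 0,"z": 0,"rx": 0,"ry": 0,"rz": 0},
    {"x": 0,"y": 0,"z": 0,"rx": 0,"ry": 0,"rz": 0},
    {"x": 0,"y": 0,"z": 0,"rx": 0,"ry": 0,"rz": 0},
    {"x": 0,"y": 0,"z": 0,"rx": 0,"ry": 0,"rz": 0},
    {"x": 0,"y": 0,"z": 0,"rx": 0,"ry": 0,"rz": 0},
    {"x": 3,"y": 0,"z": -9,"rx": 0,"ry": 0,"rz": 0},
    {"x": 14,"y": 0,"z": -38,"rx": 0,"ry": 0,"rz": 0},
    {"x": 27,"y": 0,"z": -75,"rx": 0,"ry": 0,"rz": 0},
    {"x": 41,"y": 0,"z": -113,"rx": 0,"ry": 0,"rz": 0},
    {"x": 48,"y": 0,"z": -132,"rx": 0,"ry": 0,"rz": 0},
    {"x": 48,"y": 0,"z": -132,"rx": 0,"ry": 0,"rz": 0}
  ],
  "hand": 0,
  "squeeze": 25
}}

```text
time: 12.15
tool_pos: [0.501, 0.2441, 0.2197]
tool_rot: [-3.138, -0.354, -0.08]
contact_force: [0.2, -0.1, -1.0]
opening: 0.0461
grip_force: 25.0
```

```bash
python3 - <<'E'
from h import *
s=observe(); print(s['time'],s['qpos'],s['tool_pos'],s['tool_rot'],s['opening'],s['contact_force'])
x=np.array([np.cos(.143),np.sin(.143)]); m=np.array([.583,-.256])
def pose(lipx,lipz,th,gz=28):
    t=np.radians(th); lx=74*np.cos(t)+(33-gz)*np.sin(t); lz=-74*np.sin(t)+(33-gz)*np.cos(t)
    g=np.array([*(m+x*(lipx-lx)/1000),(lipz-lz)/1000]); Rt=down(.143,20-th); return g-.047*Rt[:,2],Rt
for a in [(-60,215,0)]:
    P,Rt=pose(*a); print(a,P,delta(P,Rt,s))
E
```

```text
12.15 [ 0.3853  0.3621  1.7639 -0.2364  0.7089  2.1911] [0.501  0.2441 0.2197] [-3.1382 -0.3541 -0.0796] 0.046110745099828175 [ 0.2368 -0.0576 -1.0303]
(-60, 215, 0) [ 0.4345 -0.2774  0.2542] (array([-11.4, 525. , -42.7]), array([  4.2 ,  -0.31, -11.97]))
```

Emit:
{"method": "arm_command", "body": {
  "series": [
    {"x": 0,"y": 8,"z": -10,"rx": 0,"ry": 0,"rz": 0},
    {"x": -1,"y": 25,"z": -25,"rx": 0.3,"ry": 0,"rz": -1},
    {"x": -2,"y": 50,"z": -36,"rx": 0.6,"ry": 0,"rz": -2},
    {"x": -3,"y": 82,"z": -43,"rx": 0.9,"ry": 0,"rz": -3},
    {"x": -4,"y": 118,"z": -43,"rx": 1.2,"ry": 0,"rz": -4},
    {"x": -5,"y": 155,"z": -43,"rx": 1.5,"ry": 0,"rz": -5},
    {"x": -5,"y": 192,"z": -43,"rx": 1.8,"ry": 0,"rz": -6},
    {"x": -6,"y": 229,"z": -43,"rx": 2.1,"ry": 0,"rz": -7},
    {"x": -7,"y": 266,"z": -43,"rx": 2.4,"ry": 0,"rz": -8},
    {"x": -8,"y": 303,"z": -43,"rx": 2.8,"ry": 0,"rz": -9},
    {"x": -9,"y": 340,"z": -43,"rx": 3.2,"ry": 0,"rz": -10},
    {"x": -10,"y": 377,"z": -43,"rx": 3.6,"ry": 0,"rz": -11},
    {"x": -11,"y": 414,"z": -43,"rx": 4,"ry": 0,"rz": -12},
    {"x": -11,"y": 450,"z": -43,"rx": 4.2,"ry": -0.3,"rz": -12},
    {"x": -11,"y": 480,"z": -43,"rx": 4.2,"ry": -0.3,"rz": -12},
    {"x": -11,"y": 503,"z": -43,"rx": 4.2,"ry": -0.3,"rz": -12},
    {"x": -11,"y": 518,"z": -43,"rx": 4.2,"ry": -0.3,"rz": -12},
    {"x": -11,"y": 525,"z": -43,"rx": 4.2,"ry": -0.3,"rz": -12},
    {"x": -11,"y": 525,"z": -43,"rx": 4.2,"ry": -0.3,"rz": -12}
  ]
}}

```text
time: 14.05
tool_pos: [0.4334, -0.2778, 0.2521]
tool_rot: [3.141, -0.342, 0.143]
contact_force: [0.4, 0.2, -1.8]
opening: 0.0458
grip_force: 25.0
```

```bash
cat >> h.py <<'E'
x_=np.array([np.cos(.143),np.sin(.143)]); m_=np.array([.583,-.256])
def pose(lipx,lipz,th,gz=28):
    t=np.radians(th); lx=74*np.cos(t)+(33-gz)*np.sin(t); lz=-74*np.sin(t)+(33-gz)*np.cos(t)
    g=np.array([*(m_+x_*(lipx-lx)/1000),(lipz-lz)/1000]); Rt=down(.143,20-th); return g-.047*Rt[:,2],Rt
E
python3 - <<'E'
from h import *
s=observe(); print(s['time'],s['qpos'],s['tool_pos'],s['tool_rot'],s['opening'],s['contact_force'])
for a in [(-12,160,20),(-10,135,25),(-9,124,30),(-9,124,40),(-9,124,50),(-9,124,60)]:
    P,Rt=pose(*a); print(a,P,*delta(P,Rt,s))
p=read_camera('wrist'); cv2.imwrite('pics/wrist6.png',p['pixels'])
print([(*pt(r),proj(p,r['point']).round()) for r in mark_of(p,'wide_mouth')[:2]+mark_of(p,'cup_lip')[:2]+mark_of(p,'stone0_center')[:4]])
print(proj(p,[.583,-.256,.11]),[proj(p,s['tool_pos']+R.from_euler('xyz',s['tool_rot']).as_matrix()@np.array([0,0,.06]))])
E
```

```text
14.05 [-0.8614  0.2703  1.7938  0.3631  0.9208  0.3681] [ 0.4334 -0.2778  0.2521] [ 3.141  -0.3422  0.1429] 0.045843726666221205 [ 0.3746  0.1786 -1.8133]
(-12, 160, 20) [ 0.5006 -0.2679  0.2276] [55.8 -0.3 45.8] [  0.04 -19.6   -0.01]
(-10, 135, 25) [ 0.5087 -0.2667  0.2086] [57.1 -0.4 66.5] [  0.04 -24.6   -0.02]
(-9, 124, 30) [ 0.5163 -0.2656  0.203 ] [62.5 -0.4 74.4] [  0.04 -29.6   -0.02]
(-9, 124, 40) [ 0.5307 -0.2635  0.2119] [79.2 -0.4 70.8] [  0.03 -39.6   -0.02]
(-9, 124, 50) [ 0.5465 -0.2613  0.2182] [96.3 -0.4 70.3] [  0.03 -49.6   -0.02]
(-9, 124, 60) [ 0.5631 -0.2589  0.2216] [113.3  -0.4  72.7] [  0.03 -59.6   -0.03]
[(array([ 0.5783, -0.2544,  0.1107]), 0.61, array([252.,  75.])), (array([ 0.5236, -0.2634,  0.2117]), 0.84, array([252., 110.])), (array([ 0.4398, -0.2866,  0.1956]), 0.77, array([273., 285.]))]
[255.0615  69.7018] [array([254.8941, 255.7218])]
```

View pics/wrist6.png

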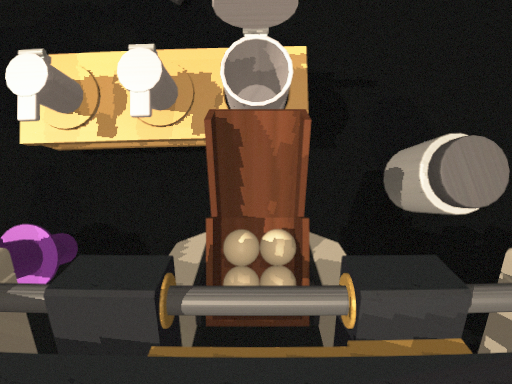

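Wrist view: the lip centre is at (258,111) and the tube mouth at (257,72), in line, with four stones in the cup. I pour now.

Emit:
{"method": "arm_command", "body": {
  "series": [
    {"x": 20,"y": 0,"z": 15,"rx": 0,"ry": -6,"rz": 0},
    {"x": 40,"y": 0,"z": 32,"rx": 0,"ry": -13,"rz": 0},
    {"x": 56,"y": 0,"z": 46,"rx": 0,"ry": -19.6,"rz": 0},
    {"x": 57,"y": 0,"z": 58,"rx": 0,"ry": -22,"rz": 0},
    {"x": 57,"y": 0,"z": 66.5,"rx": 0,"ry": -24.6,"rz": 0},
    {"x": 62.5,"y": 0,"z": 74.5,"rx": 0,"ry": -29.6,"rz": 0},
    {"x": 71,"y": 0,"z": 72.5,"rx": 0,"ry": -34.6,"rz": 0},
    {"x": 79,"y": 0,"z": 71,"rx": 0,"ry": -39.6,"rz": 0},
    {"x": 88,"y": 0,"z": 70.5,"rx": 0,"ry": -44.6,"rz": 0},
    {"x": 96,"y": 0,"z": 70.5,"rx": 0,"ry": -49.6,"rz": 0},
    {"x": 105,"y": 0,"z": 71.5,"rx": 0,"ry": -54.6,"rz": 0},
    {"x": 113,"y": 0,"z": 72.5,"rx": 0,"ry": -59.6,"rz": 0},
    {"x": 113,"y": 0,"z": 72.5,"rx": 0,"ry": -59.6,"rz": 0},
    {"x": 113,"y": 0,"z": 72.5,"rx": 0,"ry": -59.6,"rz": 0},
    {"x": 113,"y": 0,"z": 72.5,"rx": 0,"ry": -59.6,"rz": 0},
    {"x": 113,"y": 0,"z": 72.5,"rx": 0,"ry": -59.6,"rz": 0},
    {"x": 113,"y": 0,"z": 72.5,"rx": 0,"ry": -59.6,"rz": 0}
  ]
}}

```text
time: 15.95
tool_pos: [0.5628, -0.2595, 0.2234]
tool_rot: [3.138, 0.696, 0.14]
contact_force: [0.2, 0.5, -1.3]
opening: 0.0459
grip_force: 25.0
```

```bash
python3 - <<'E'
from h import *
s=observe(); print(s['time'],s['qpos'],s['tool_pos'],s['tool_rot'],s['opening'],s['contact_force'])
p=read_camera('wrist'); q=read_camera('scene')
a=cv2.resize(q['pixels'][90:230,120:300],None,fx=2.2,fy=2.2); b=cv2.resize(p['pixels'],(400,308))
cv2.imwrite('pics/pour.png',np.hstack([a,b]))
for im in (p,q): print([(*pt(r),proj(im,r['point']).round()) for r in mark_of(im,'stone0_center')[:5]])
for a in [(-40,160,0)]:
    P,Rt=pose(*a); print(a,P,*delta(P,Rt,s))
E
```

```text
15.95 [-0.4161  0.8935  0.8822 -0.3772  1.9549  0.9773] [ 0.5628 -0.2595  0.2234] [3.1382 0.6956 0.1405] 0.04594117684891178 [ 0.1814  0.5403 -1.2631]
[(array([ 0.6171, -0.2429,  0.1918]), 0.66, array([218., 172.]))]
[(array([ 0.5672, -0.1679,  0.1092]), 0.66, array([225., 168.]))]
(-40, 160, 0) [ 0.4543 -0.2745  0.1992] [-68.6  -0.6  88.9] [ 0.15 59.86 -0.05]
```

View pics/pour.png

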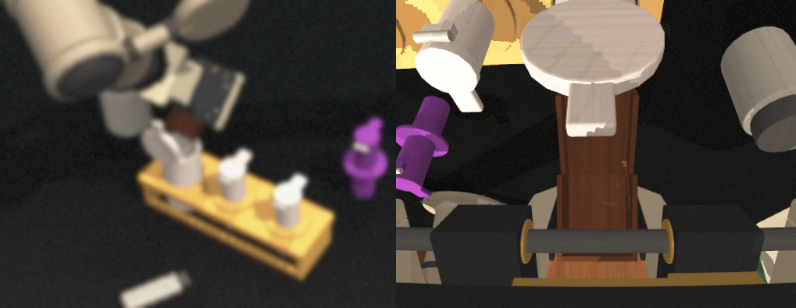

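The cup is empty in the wrist view (around 600,200), and no stones show outside the tube. I back out along the same path.

```bash
python3 - <<'E'
from h import *
s=observe()
P,Rt=pose(-60,215,0); print(P,*delta(P,Rt,s))
E
```

```text
[ 0.4345 -0.2774  0.2542] [-119.7   -0.4   59.3] [ 0.13 59.91 -0.03]
```

Emit:
{"method": "arm_command", "body": {
  "series": [
    {"x": -15,"y": 0,"z": 0,"rx": 0,"ry": 5,"rz": 0},
    {"x": -30,"y": 0,"z": 3,"rx": 0,"ry": 13,"rz": 0},
    {"x": -55,"y": 0,"z": 10,"rx": 0,"ry": 21,"rz": 0},
    {"x": -75,"y": 0,"z": 20,"rx": 0,"ry": 29,"rz": 0},
    {"x": -90,"y": 0,"z": 32,"rx": 0,"ry": 37,"rz": 0},
    {"x": -103,"y": 0,"z": 43,"rx": 0,"ry": 45,"rz": 0},
    {"x": -113,"y": 0,"z": 52,"rx": 0,"ry": 53,"rz": 0},
    {"x": -120,"y": 0,"z": 59,"rx": 0,"ry": 60,"rz": 0},
    {"x": -120,"y": 0,"z": 59,"rx": 0,"ry": 60,"rz": 0},
    {"x": -120,"y": 0,"z": 59,"rx": 0,"ry": 60,"rz": 0}
  ]
}}

```text
time: 17.15
tool_pos: [0.4342, -0.2782, 0.2547]
tool_rot: [3.139, -0.348, 0.142]
contact_force: [0.9, -0.8, -0.5]
opening: 0.0459
grip_force: 25.0
```

```bash
python3 - <<'E'
from h import *
s=observe(); print(s['time'],s['tool_pos'],s['tool_rot'])
p=read_camera('wrist'); q=read_camera('top')
print([(*pt(r),proj(p,r['point']).round()) for r in mark_of(p,'stone0_center')[:5]])
cv2.imwrite('pics/in.png',np.hstack([cv2.resize(p['pixels'][0:330,180:330],(255,561)),cv2.resize(q['pixels'][120:260,240:375],(541,561),interpolation=cv2.INTER_CUBIC)]))
# return: grasp point to tray, 120 mm above original, then 
Rt=down(-.08,20); g=np.array([.5165,.242,.033])
for dz in (.13,.0): print(*delta(g+[0,0,dz]-.047*Rt[:,2],Rt,s))
E
```

```text
17.15 [ 0.4342 -0.2782  0.2547] [ 3.1393 -0.348   0.1423]
[(array([ 0.5959, -0.2569,  0.0133]), 0.68, array([257.,  96.]))]
[ 115.  -507.    91.1] [-4.22  0.05 11.97]
[  70.7 -507.3  213.3] [-4.22  0.05 11.97]
```

View pics/in.png

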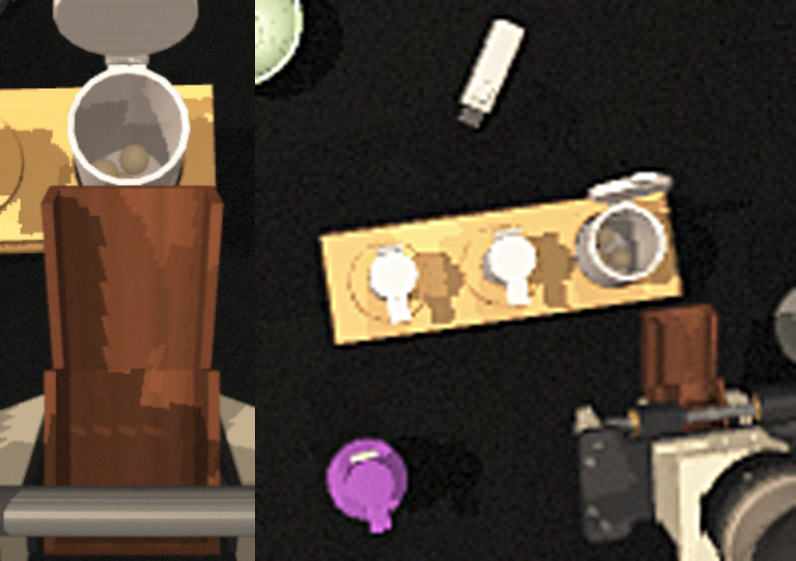

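Left crop (wrist): the cup is empty and stones lie in the tube at (130,160). Right crop (top): stones in the wide tube at (610,240), the slim caps shut, and nothing spilled. I carry the cup back to the tray.

Emit:
{"method": "arm_command", "body": {
  "series": [
    {"x": 12,"y": -40,"z": 2,"rx": -0.3,"ry": 0,"rz": 1},
    {"x": 23,"y": -88,"z": 10,"rx": -0.7,"ry": 0,"rz": 2},
    {"x": 34,"y": -136,"z": 20,"rx": -1.1,"ry": 0,"rz": 3},
    {"x": 45,"y": -184,"z": 30,"rx": -1.5,"ry": 0,"rz": 4},
    {"x": 55,"y": -232,"z": 40,"rx": -1.9,"ry": 0,"rz": 5},
    {"x": 65,"y": -280,"z": 50,"rx": -2.3,"ry": 0,"rz": 6.5},
    {"x": 75,"y": -328,"z": 60,"rx": -2.7,"ry": 0,"rz": 8},
    {"x": 85,"y": -376,"z": 68,"rx": -3.1,"ry": 0,"rz": 9.5},
    {"x": 95,"y": -424,"z": 76,"rx": -3.6,"ry": 0,"rz": 11},
    {"x": 105,"y": -470,"z": 84,"rx": -4.2,"ry": 0,"rz": 12},
    {"x": 115,"y": -507,"z": 91,"rx": -4.2,"ry": 0,"rz": 12},
    {"x": 115,"y": -507,"z": 91,"rx": -4.2,"ry": 0,"rz": 12},
    {"x": 100,"y": -507,"z": 132,"rx": -4.2,"ry": 0,"rz": 12},
    {"x": 85,"y": -507,"z": 173,"rx": -4.2,"ry": 0,"rz": 12},
    {"x": 76,"y": -507,"z": 199,"rx": -4.2,"ry": 0,"rz": 12},
    {"x": 73.5,"y": -507,"z": 206,"rx": -4.2,"ry": 0,"rz": 12},
    {"x": 73.5,"y": -507,"z": 206,"rx": -4.2,"ry": 0,"rz": 12},
    {"x": 73.5,"y": -507,"z": 206,"rx": -4.2,"ry": 0,"rz": 12}
  ]
}}

```text
time: 19.1
tool_pos: [0.5016, 0.2442, 0.0863]
tool_rot: [-3.14, -0.352, -0.079]
contact_force: [-0.0, -0.5, -0.9]
opening: 0.0458
grip_force: 25.0
```

```bash
python3 - <<'E'
from h import *
s=observe(); print(s['time'],s['tool_pos'],s['tool_rot'],s['contact_force'],s['qpos'])
read_camera('top'); s=observe(); print(s['tool_pos'],s['tool_rot'])
Rt=down(-.08,20); g=np.array([.5165,.242,.033])
print(*delta(g-.047*Rt[:,2],Rt,s))
E
```

```text
19.1 [0.5016 0.2442 0.0863] [-3.1397 -0.3524 -0.0791] [-0.0461 -0.511  -0.8994] [ 0.3853  0.5755  1.8849 -0.411   0.3925  2.3929]
[0.5017 0.2442 0.0868] [-3.1392 -0.3532 -0.0793]
[-4.4  1.1  8.6] [-0.15 -0.23  0.04]
```

Emit:
{"method": "arm_command", "body": {
  "series": [
    {"x": -1,"y": 0,"z": 4,"rx": 0,"ry": 0,"rz": 0},
    {"x": -2,"y": 0,"z": 6,"rx": 0,"ry": 0,"rz": 0},
    {"x": -3,"y": 0,"z": 8,"rx": 0,"ry": 0,"rz": 0},
    {"x": -3,"y": 0,"z": 8.5,"rx": 0,"ry": 0,"rz": 0},
    {"x": -3,"y": 0,"z": 8.5,"rx": 0,"ry": 0,"rz": 0}
  ]
}}

```text
time: 19.65
tool_pos: [0.5006, 0.2437, 0.0761]
tool_rot: [-3.141, -0.35, -0.079]
contact_force: [-0.9, 0.2, 0.8]
opening: 0.0458
grip_force: 25.0
```

Emit:
{"method": "arm_command", "body": {
  "series": [
    {"x": 0,"y": 0,"z": 0.5,"rx": 0,"ry": 0,"rz": 0},
    {"x": 0,"y": 0,"z": 0.5,"rx": 0,"ry": 0,"rz": 0},
    {"x": 0,"y": 0,"z": 0,"rx": 0,"ry": 0,"rz": 0},
    {"x": 0,"y": 0,"z": 0,"rx": 0,"ry": 0,"rz": 0},
    {"x": 0,"y": 0,"z": 0,"rx": 0,"ry": 0,"rz": 0},
    {"x": 0,"y": 0,"z": -15,"rx": 0,"ry": 0,"rz": 0},
    {"x": 0,"y": 0,"z": -45,"rx": 0,"ry": 0,"rz": 0},
    {"x": 0,"y": 0,"z": -90,"rx": 0,"ry": 0,"rz": 0},
    {"x": 0,"y": 0,"z": -120,"rx": 0,"ry": 0,"rz": 0},
    {"x": 0,"y": 0,"z": -120,"rx": 0,"ry": 0,"rz": 0}
  ],
  "hand": 70
}}

```text
time: 20.65
tool_pos: [0.4602, 0.2478, 0.1928]
tool_rot: [-3.137, -0.357, -0.079]
contact_force: [1.6, -0.5, 0.4]
opening: 0.0702
grip_force: 0.0
```

```bash
python3 - <<'E'
from h import *
s=observe(); print(s['time'],s['tool_pos'],s['tool_rot'],s['contact_force'])
p=read_camera('top'); 
print([(*pt(r),proj(p,r['point']).round()) for r in mark_of(p,'cup')[:3]+mark_of(p,'wide_tab')[:2]])
# pre pose above cap tab: tool down
print(*delta([.6190,-.2515,.33],down(.143),s))
E
```

```text
20.65 [0.4602 0.2478 0.1928] [-3.1366 -0.3566 -0.0794] [ 1.5977 -0.4677  0.4202]
[(array([0.5231, 0.4694, 0.0015]), 0.85, array([108., 196.])), (array([0.52  , 0.2432, 0.0027]), 0.84, array([175., 198.])), (array([ 0.6137, -0.2493,  0.1088]), 0.55, array([330., 170.])), (array([ 0.6225, -0.2449,  0.1927]), 0.51, array([335., 162.]))]
[233.3 484.8 -61.9] [  1.99 -20.38 -12.56]
```

Emit:
{"method": "arm_command", "body": {
  "series": [
    {"x": 233,"y": 485,"z": -62,"rx": 2,"ry": -20.4,"rz": -12.5},
    {"x": 233,"y": 485,"z": -62,"rx": 2,"ry": -20.4,"rz": -12.5},
    {"x": 233,"y": 485,"z": -62,"rx": 2,"ry": -20.4,"rz": -12.5},
    {"x": 233,"y": 485,"z": -62,"rx": 2,"ry": -20.4,"rz": -12.5},
    {"x": 233,"y": 485,"z": -62,"rx": 2,"ry": -20.4,"rz": -12.5},
    {"x": 233,"y": 485,"z": -62,"rx": 2,"ry": -20.4,"rz": -12.5},
    {"x": 233,"y": 485,"z": -62,"rx": 2,"ry": -20.4,"rz": -12.5},
    {"x": 233,"y": 485,"z": -62,"rx": 2,"ry": -20.4,"rz": -12.5},
    {"x": 233,"y": 485,"z": -62,"rx": 2,"ry": -20.4,"rz": -12.5},
    {"x": 233,"y": 485,"z": -62,"rx": 2,"ry": -20.4,"rz": -12.5},
    {"x": 233,"y": 485,"z": -62,"rx": 2,"ry": -20.4,"rz": -12.5},
    {"x": 233,"y": 485,"z": -62,"rx": 2,"ry": -20.4,"rz": -12.5},
    {"x": 233,"y": 485,"z": -62,"rx": 2,"ry": -20.4,"rz": -12.5},
    {"x": 233,"y": 485,"z": -62,"rx": 2,"ry": -20.4,"rz": -12.5}
  ],
  "hand": 40
}}

```text
time: 22.2
tool_pos: [0.6183, -0.2529, 0.3236]
tool_rot: [-3.141, 0.011, 0.139]
contact_force: [-0.0, 1.0, -0.5]
opening: 0.0398
grip_force: 0.0
```

```bash
python3 - <<'E'
from h import *
for i in range(3):
    p=read_camera('wrist'); s=observe(); print(s['time'],s['tool_pos'],s['tool_rot'])
print([(*pt(r),proj(p,r['point']).round()) for r in mark_of(p,'wide_tab')[:2]])
print(*delta([.6205,-.2505,.2445],down(.145),s))
E
```

```text
22.25 [ 0.6183 -0.2519  0.3241] [-3.1409  0.0104  0.1409]
22.3 [ 0.6183 -0.2513  0.3247] [-3.1414  0.0098  0.1417]
22.35 [ 0.6184 -0.251   0.3253] [3.1413 0.0092 0.1423]
[(array([ 0.6153, -0.241 ,  0.1906]), 0.7, array([241., 206.]))]
[ 2.9 -0.3 80.7] [ 0.02  0.53 -0.15]
```

Emit:
{"method": "arm_command", "body": {
  "series": [
    {"x": 1.5,"y": -1,"z": 40,"rx": 0,"ry": 0,"rz": 0},
    {"x": 1.5,"y": -1,"z": 70,"rx": 0,"ry": 0,"rz": 0},
    {"x": 1.5,"y": -1,"z": 85,"rx": 0,"ry": 0,"rz": 0},
    {"x": 1.5,"y": -1,"z": 85,"rx": 0,"ry": 0,"rz": 0},
    {"x": 1.5,"y": -1,"z": 85,"rx": 0,"ry": 0,"rz": 0},
    {"x": 1.5,"y": -1,"z": 85,"rx": 0,"ry": 0,"rz": 0}
  ]
}}

```text
time: 23.0
tool_pos: [0.6198, -0.2512, 0.2432]
tool_rot: [3.138, 0.005, 0.142]
contact_force: [0.1, 0.9, -0.2]
opening: 0.0402
grip_force: 0.0
```

Emit:
{"method": "arm_command", "body": {
  "series": [
    {"x": 0,"y": 0,"z": 0,"rx": 0,"ry": 0,"rz": 0},
    {"x": 0,"y": 0,"z": 0,"rx": 0,"ry": 0,"rz": 0},
    {"x": 0,"y": 0,"z": 0,"rx": 0,"ry": 0,"rz": 0},
    {"x": 0,"y": 0,"z": 0,"rx": 0,"ry": 0,"rz": 0},
    {"x": 0,"y": 0,"z": 0,"rx": 0,"ry": 0,"rz": 0}
  ],
  "hand": 0,
  "squeeze": 10
}}

```text
time: 23.5
tool_pos: [0.6192, -0.25, 0.2419]
tool_rot: [-3.141, 0.007, 0.142]
contact_force: [-1.1, 5.0, 3.7]
opening: 0.0158
grip_force: 10.0
```

Emit:
{"method": "arm_command", "body": {
  "series": [
    {"x": -7.5,"y": 0,"z": -0.5,"rx": 0,"ry": 0,"rz": 0},
    {"x": -17.5,"y": 0,"z": 0.5,"rx": 0,"ry": 0,"rz": 0},
    {"x": -27,"y": 0,"z": 3,"rx": 0,"ry": 0,"rz": 0},
    {"x": -36.5,"y": 0,"z": 7,"rx": 0,"ry": 0,"rz": 0},
    {"x": -45,"y": 0,"z": 12,"rx": 0,"ry": 0,"rz": 0},
    {"x": -53,"y": 0,"z": 18,"rx": 0,"ry": 0,"rz": 0},
    {"x": -60,"y": 0,"z": 25.5,"rx": 0,"ry": 0,"rz": 0},
    {"x": -66,"y": 0,"z": 33.5,"rx": 0,"ry": 0,"rz": 0},
    {"x": -70.5,"y": 0,"z": 42,"rx": 0,"ry": 0,"rz": 0},
    {"x": -74,"y": 0,"z": 51.5,"rx": 0,"ry": 0,"rz": 0},
    {"x": -76,"y": 0,"z": 61.5,"rx": 0,"ry": 0,"rz": 0},
    {"x": -76.5,"y": 0,"z": 68,"rx": 0,"ry": 0,"rz": 0},
    {"x": -76.5,"y": 0,"z": 70,"rx": 0,"ry": 0,"rz": 0},
    {"x": -76.5,"y": 0,"z": 70,"rx": 0,"ry": 0,"rz": 0}
  ]
}}

```text
time: 24.9
tool_pos: [0.5423, -0.2624, 0.1709]
tool_rot: [3.141, 0.01, 0.141]
contact_force: [-5.6, 0.8, -0.6]
opening: 0.0158
grip_force: 10.0
```

Emit:
{"method": "arm_command", "body": {
  "series": [
    {"x": 0,"y": 0,"z": 0,"rx": 0,"ry": 0,"rz": 0},
    {"x": 0,"y": 0,"z": 0,"rx": 0,"ry": 0,"rz": 0},
    {"x": 0,"y": 0,"z": 0,"rx": 0,"ry": 0,"rz": 0},
    {"x": 0,"y": 0,"z": -20,"rx": 0,"ry": 0,"rz": 0},
    {"x": 0,"y": 0,"z": -40,"rx": 0,"ry": 0,"rz": 0},
    {"x": 0,"y": 0,"z": -40,"rx": 0,"ry": 0,"rz": 0}
  ],
  "hand": 40
}}

```text
time: 25.5
tool_pos: [0.5448, -0.263, 0.215]
tool_rot: [3.135, 0.002, 0.141]
contact_force: [-0.4, -0.4, 0.3]
opening: 0.0399
grip_force: 0.0
```

Emit:
{"method": "arm_command", "body": {
  "series": [
    {"x": 15,"y": 0,"z": 0,"rx": 0,"ry": 0,"rz": 0},
    {"x": 28,"y": 0,"z": 0,"rx": 0,"ry": 0,"rz": 0},
    {"x": 28,"y": 0,"z": 0,"rx": 0,"ry": 0,"rz": 0},
    {"x": 28,"y": 0,"z": 0,"rx": 0,"ry": 0,"rz": 0},
    {"x": 28,"y": 0,"z": 12,"rx": 0,"ry": 0,"rz": 0},
    {"x": 28,"y": 0,"z": 20,"rx": 0,"ry": 0,"rz": 0},
    {"x": 28,"y": 0,"z": 24,"rx": 0,"ry": 0,"rz": 0},
    {"x": 28,"y": 0,"z": 24,"rx": 0,"ry": 0,"rz": 0},
    {"x": 28,"y": 0,"z": 24,"rx": 0,"ry": 0,"rz": 0}
  ],
  "hand": 0
}}

```text
time: 26.4
tool_pos: [0.5708, -0.2584, 0.1877]
tool_rot: [3.14, 0.008, 0.141]
contact_force: [0.1, 0.5, 0.3]
opening: -0.0
grip_force: 0.0
```

Tips at about z = 0.122. I press down in small steps.

Emit:
{"method": "arm_command", "body": {
  "series": [
    {"x": 0,"y": 0,"z": 2,"rx": 0,"ry": 0,"rz": 0},
    {"x": 0,"y": 0,"z": 3,"rx": 0,"ry": 0,"rz": 0},
    {"x": 0,"y": 0,"z": 4,"rx": 0,"ry": 0,"rz": 0},
    {"x": 0,"y": 0,"z": 5,"rx": 0,"ry": 0,"rz": 0},
    {"x": 0,"y": 0,"z": 5,"rx": 0,"ry": 0,"rz": 0}
  ]
}}

```text
time: 26.9
tool_pos: [0.5708, -0.2584, 0.1836]
tool_rot: [3.139, 0.007, 0.141]
contact_force: [-2.6, 1.3, 5.5]
opening: 0.0005
grip_force: 2.7
```

Emit:
{"method": "arm_command", "body": {
  "series": [
    {"x": 0,"y": 0,"z": 1,"rx": 0,"ry": 0,"rz": 0},
    {"x": 0,"y": 0,"z": 1,"rx": 0,"ry": 0,"rz": 0},
    {"x": 0,"y": 0,"z": 1,"rx": 0,"ry": 0,"rz": 0}
  ]
}}

```text
time: 27.2
tool_pos: [0.5708, -0.2584, 0.1835]
tool_rot: [3.139, 0.007, 0.141]
contact_force: [-3.6, 2.0, 9.9]
opening: 0.0007
grip_force: 5.0
```

The tips have stopped rigidly at z = 0.118, which is the height of the shut cap. One firmer press, then I retreat and check.

Emit:
{"method": "arm_command", "body": {
  "series": [
    {"x": 0,"y": 0,"z": 1,"rx": 0,"ry": 0,"rz": 0},
    {"x": 0,"y": 0,"z": 2,"rx": 0,"ry": 0,"rz": 0},
    {"x": 0,"y": 0,"z": 2,"rx": 0,"ry": 0,"rz": 0},
    {"x": 0,"y": 0,"z": 0,"rx": 0,"ry": 0,"rz": 0},
    {"x": 0,"y": 0,"z": -15,"rx": 0,"ry": 0,"rz": 0},
    {"x": 0,"y": 0,"z": -60,"rx": 0,"ry": 0,"rz": 0},
    {"x": -50,"y": 0,"z": -110,"rx": 0,"ry": 0,"rz": 0},
    {"x": -100,"y": 0,"z": -140,"rx": 0,"ry": 0,"rz": 0},
    {"x": -120,"y": 0,"z": -140,"rx": 0,"ry": 0,"rz": 0},
    {"x": -120,"y": 0,"z": -140,"rx": 0,"ry": 0,"rz": 0},
    {"x": -120,"y": 0,"z": -140,"rx": 0,"ry": 0,"rz": 0}
  ]
}}

```text
time: 28.3
tool_pos: [0.4526, -0.2751, 0.3236]
tool_rot: [3.138, 0.006, 0.14]
contact_force: [0.0, -0.5, 0.9]
opening: 0.0005
grip_force: 0.0
```

```bash
python3 - <<'E'
from h import *
s=observe(); print(s['time'],s['tool_pos'],s['contact_force'])
p=read_camera('scene'); q=read_camera('top'); w=read_camera('wrist')
for im in (p,q,w): print([(*pt(r),proj(im,r['point']).round()) for k in ('wide_tab','cup','cup_lip') for r in mark_of(im,k)[:2]])
cv2.imwrite('pics/end.png',np.vstack([np.hstack([cv2.resize(p['pixels'],(400,300)),cv2.resize(q['pixels'][90:290,90:390],(400,300))]),np.hstack([cv2.resize(w['pixels'],(400,300)),cv2.resize(p['pixels'][100:250,150:350],(400,300))])]))
E
```

```text
28.3 [ 0.4526 -0.2751  0.3236] [ 0.0139 -0.4588  0.8831]
[(array([ 0.5339, -0.2633,  0.1102]), 0.61, array([210., 147.])), (array([ 0.7395, -0.1648, -0.0014]), 0.19, array([189., 225.])), (array([0.5223, 0.4674, 0.0007]), 0.79, array([411., 301.])), (array([ 0.3538,  0.3173, -0.0057]), 0.72, array([392., 231.])), (array([0.5263, 0.3943, 0.0343]), 0.92, array([389., 280.])), (array([0.5938, 0.2369, 0.0396]), 0.77, array([327., 262.]))]
[(array([ 0.5346, -0.2612,  0.1147]), 0.91, array([334., 196.])), (array([0.355 , 0.3165, 0.0004]), 0.74, array([151., 248.])), (array([0.5186, 0.242 , 0.003 ]), 0.66, array([175., 199.])), (array([0.5258, 0.3957, 0.0306]), 0.83, array([127., 195.])), (array([0.5962, 0.2393, 0.0351]), 0.77, array([175., 174.]))]
[(array([ 0.5308, -0.2562,  0.1135]), 0.95, array([247.,  88.]))]
```

View pics/end.png

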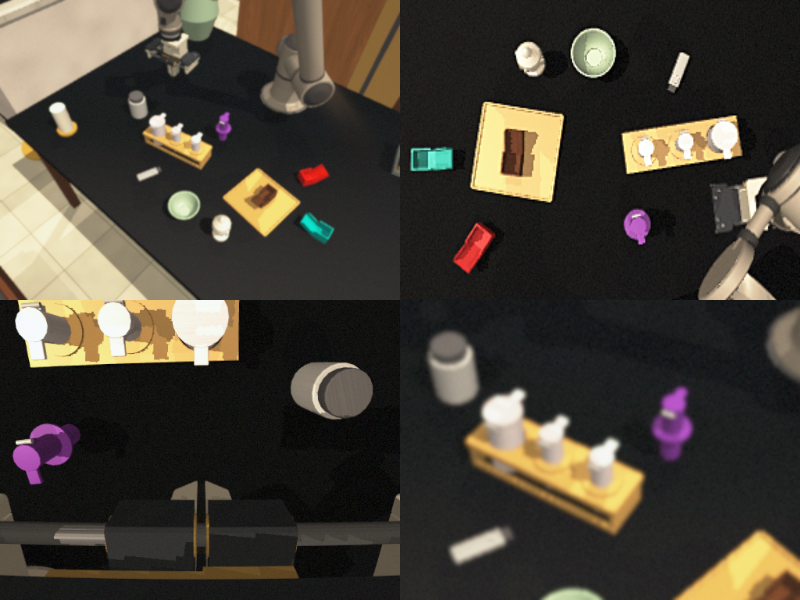

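The final views show the wide cap shut (tab end at z ≈ 0.114), the empty cup upright on the tray at top-view crop (513,152), the slim caps shut and the bystanders unmoved. I hand in.

```bash
python3 -c "
from cell import *
print(hand_in())"
```

```text
the job is handed in; nothing more can be done
None
```

I handed the job in at about 29 s: the stones are in the wide tube (at least two seen inside, none seen outside), its cap is pressed shut, the empty cup stands upright on the tray, and the slim caps are shut with nothing else moved; no verdict came back.

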